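# Take the lift-off lid off the wooden chest and stand it in the rack

## Task

Take the lid off the larger wooden chest: swing it up on its hinges by its front tab until it stands upright, then lift it straight up off its hinge pins and stand it on edge in the slot of the rack, tab up, and let go. Do not knock or shift the spotted mug.

Things in the scene. Friction and masses are not known exactly. Their poses are not given: they have to be found in the camera images.
- lid: Loose wooden lid of the larger chest, closed at first: panel 100 x 196 x 12 mm, 0.25 kg. Origin: middle of the hinge line. Closed, x points front to hinge, y along the hinge, z up; upright, x points down. Panel at x -11 to -111 mm. A rear hook at y +-65 mm, 23 mm thick, has an 11 mm slot open to +x (ends at x +12): closed it cannot lift off; upright, 20 mm straight up frees it. Swings freely.
- tab (a point): Grip point on the lid's tab, at x = -141 mm in the lid's frame and with its axes. The tab sticks 44 mm out of the middle of the lid's front edge, 36 mm wide (y), 12 mm thick; its two sides are free to pinch, fingers closing along y, 30 mm in front of the lid's edge. The lid can pivot between the fingers. A batten under the lid stops it being pulled forward while closed.
- chest: The larger wooden chest, fixed: 85 mm deep (x), 190 wide (y), rim 75 mm high. Origin: centre of the underside; x points from its front to its hinges. Behind it two steel brackets carry fixed pins, 8 mm thick, along y on the line x = +62.5 mm, z = 81 mm. (The smaller chest has a knob and no brackets.)
- rack: Fixed rack: pale wooden foot 120 x 200 x 14 mm with two steel wire loops, 160 mm long, tops 89 mm high, either side of a slot along its y axis. Origin: centre of the underside, z up. Slot centred on x = 0, 44 mm wide at the foot, 54 mm at the top. Standing in it on its hooks the lid has its origin 26 mm above the rack's underside.
- mug: Loose spotted china mug with a handle, 92 x 127 x 93 mm, a bystander. Origin: on its underside, z up.

How it is judged:
By the outcome, as a careful person would: the job done as asked, in the order asked, and still so for the second after the job is handed in, with the robot touching nothing.
It also fails if it takes over 48 s, if anything falls off the work surface, if the arm or the gripper's body presses on something with over 40 N, if the wrist force passes 120 N, or if a joint passes its speed limit or range.

## Robot

A 6-joint arm with a two-finger parallel gripper is mounted at the origin on a cart in front of the work surface, level with it; the furniture and walls round the work are solid. World frame = base frame: x ahead of the robot, y to its left, z up, the work surface at z = 0. Lengths are in mm, angles in rad, forces in N, time in s.
With the tool pointing down it reaches from about 325 to 875 mm from the base axis. Payload 4.4 kg.
Tool frame: the origin (TCP) lies on the centre line of the jaws, within the pads' length; the fingertips stand ahead of it and the grasp point (between the pads) lies 6 mm ahead of it (ctrl.tcp_to_tips is the z of the fingertips in the tool frame, in mm); z points along the fingers, y is the direction in which the jaws open and shut (so a half turn about z gives the same grasp; the last joint's range is limited). The gripper opens to 85 mm and grips with 20 to 120 N. Pads are 22 mm wide; open, the fingers measure 114 mm over their backs; the gripper's body (76 mm by 85 mm) begins 54 mm behind the grasp point. The pads swing forward as they close: fully open they stand 13 mm farther back than shut.
Start: joints at [-1.48, 0.207, 1.542, -0, 1.393, -0.15], TCP at [137.671, -558.278, 256.282] pointing down, gripper open.
Joint ranges: [-2.73, 2.73], [-0.86, 2.22], [0.23, 2.46], [-1.11, 4.25], [0.08, 2.63], [-2.82, 2.82]. Speed limits (rad/s): [2.79, 2.79, 3.14, 3.14, 3.14, 3.14].

## Interface

Orientations are given as a 3x3 rotation matrix whose columns are the frame's x, y, z axes.
In Python, from plant import ctrl, sensors, optics gives the robot as it stands. Calls block until the motion is done:
- ctrl.move_ptp(position, orientation): joint-space move of the TCP to a pose.
- ctrl.move_l(position, rot=None, vel=150, threshold=None): straight line of the TCP; rot=None keeps the orientation; vel is the mean speed in mm/s. With threshold (N) it stops when the force on the tool has changed by that much, and returns True; else False.
- ctrl.set_joints(angles): joint-space move.
- ctrl.gripper_to(opening, force=None): finger opening in mm; force is the grip in N (None keeps the last); returns when the fingers have stopped.
- ctrl.hold(seconds).
- ctrl.solve_ik(position, orientation): joint angles nearest the present ones, or None.
- sensors.read_state(): the state.
- optics.grab_frame(name): name is "scene" or "top" or "wrist"; returns (picture, depth): 384x512x3 uint8, red, green, blue; 384x512 float32, mm along the optical axis (not along the pixel's ray), 0 where there is no reading.
- optics.camera_params(name): a dict with "mtx" (3x3 intrinsics, pixels), "R" (3x3) and "t" (3): a world point X has camera coordinates R X + t; the wrist camera has in their place "T_tool_cam" (4x4, takes a point from camera to tool coordinates, whose origin is the TCP and whose axes are the flange's). Camera axes: x right, y down, z forward; pixel columns grow to the right and rows downward; lengths in mm; the calibration is good to about 2 mm. A picture is of the moment at which its call begins: read the wrist's pose just before it. camera_params takes no time and is no camera call.
A pose or a line that the arm cannot do raises ctrl.MotionError and nothing moves.
- ctrl.finish_job(): hands the job in, once; it reports no verdict.
The state is a dict: "t": time; "q": joint angles; "qvel": joint speeds; "tau": joint torques, N m; "eef_pos": TCP position; "eef_rot": TCP orientation; "force": force on the tool from outside, world axes, zero at the start; "wrist_torque": the same for the moment, N m; "grip_width": finger opening in mm.
Only numpy, scipy, OpenCV 4.12 (cv2) and the standard library are available. Lean on these libraries where they do the work, as an engineer would, in place of code of your own. Each camera call takes 0.05 s, during which the arm holds its last target.

## Working session

There is one attempt and no reset: what is moved stays moved. The work goes in short steps, each a Python script; the robot and the scene stay as the last script left them, time stands still between calls to the robot, and variables do not carry over. Pictures are saved under pics/ and viewed, and the job is handed in when it is done.

```bash
ls; mkdir -p pics; python3 - <<'E'
from plant import ctrl,sensors,optics
import cv2,numpy as np
print(sensors.read_state(), ctrl.tcp_to_tips)
for n in("scene","top"):
    im,d=optics.grab_frame(n); cv2.imwrite(f"pics/{n}0.png",cv2.cvtColor(im,cv2.COLOR_RGB2BGR)); np.save(f"pics/{n}0d.npy",d); np.save(f"pics/{n}0i.npy",im)
    print(n,optics.camera_params(n),(d>0).mean())
print(optics.camera_params("wrist"))
E
```

```text
pics
{'t': 0.0, 'q': array([-1.47953426e+00,  2.07413552e-01,  1.54296049e+00,  1.48472094e-05,
        1.39351780e+00, -1.50463543e-01]), 'qvel': array([ 1.06252464e-03, -9.06160968e-04, -1.68907857e-03, -8.34682117e-04,
        8.69767873e-05,  1.18824304e-03]), 'tau': array([ 1.45206792e-03, -3.83027887e+01, -2.91594243e+01, -1.02854615e-04,
        1.05160108e-02, -2.39897254e-06]), 'eef_pos': array([ 137.5910643 , -557.56823712,  255.12626797]), 'eef_rot': array([[ 9.70927012e-01,  2.39375647e-01, -1.94983904e-04],
       [ 2.39375457e-01, -9.70924375e-01,  2.29095279e-03],
       [ 3.59083680e-04, -2.27102231e-03, -9.99997357e-01]]), 'force': array([ 0.29517057, -0.42348958,  0.45846107]), 'wrist_torque': array([ 0.02527305, -0.02476338,  0.01991967]), 'grip_width': 85.42056571884527} 25.0
scene {'mtx': array([[394.98817534,   0.        , 255.7182895 ],
       [  0.        , 394.98817534, 184.67756236],
       [  0.        ,   0.        ,   1.        ]]), 'R': array([[ 0.83664363, -0.54771879, -0.00561871],
       [-0.41552206, -0.62796203, -0.65803124],
       [ 0.35688773,  0
[... 319 characters left out ...]
319],
       [-0.99814768, -0.02642467, -0.05479914],
       [ 0.05400919,  0.02973544, -0.9980976 ]]), 't': array([  22.99299635,  521.34870451, 1045.46066431])} 0.9958445231119791
{'mtx': array([[323.58528059,   0.        , 251.34729006],
       [  0.        , 323.58528059, 195.76425606],
       [  0.        ,   0.        ,   1.        ]]), 'T_tool_cam': array([[-5.43796784e-04, -9.62446799e-01, -2.71469822e-01,
         6.95926923e+01],
       [ 9.99999609e-01, -3.34214364e-04, -8.18260483e-04,
        -6.27830742e-01],
       [ 6.96803068e-04, -2.71470161e-01,  9.62446604e-01,
        -1.18013653e+02],
       [ 0.00000000e+00,  0.00000000e+00,  0.00000000e+00,
         1.00000000e+00]])}
```

View pics/scene0.png

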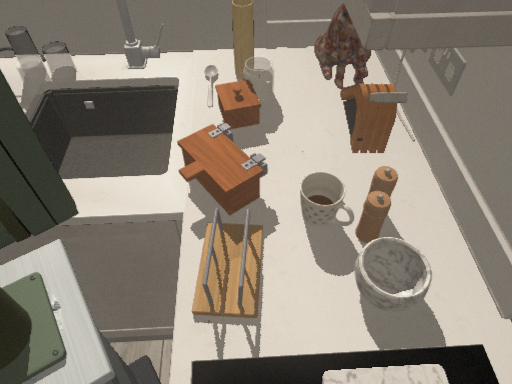

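View pics/top0.png

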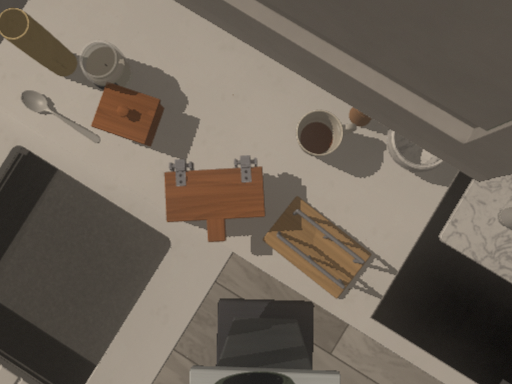

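The top view shows the closed lid at about (165–265, 168–222), with its tab at (217,230) and hooks at (181,172) and (246,168). The rack is at (318,247) and the spotted mug at (320,135). Next I'll measure them.

```bash
cat > h.py <<'E'
import numpy as np,cv2
from plant import ctrl,sensors,optics
def cloud(n,d):
    p=optics.camera_params(n);K=p["mtx"];v,u=np.indices(d.shape)
    c=np.stack([(u-K[0,2])/K[0,0]*d,(v-K[1,2])/K[1,1]*d,d],-1)
    return (c-p["t"])@p["R"]
def onplane(n,uv,z):
    p=optics.camera_params(n);K=p["mtx"]
    r=np.linalg.inv(K)@np.array([*uv,1.]);r=p["R"].T@r;o=-p["R"].T@p["t"]
    return o+r*(z-o[2])/r[2]
def proj(n,X):
    p=optics.camera_params(n);c=p["R"]@np.asarray(X,float)+p["t"];k=p["mtx"]@c;return k[:2]/k[2]
E
python3 - <<'E'
from h import *
im=np.load("pics/top0i.npy");d=np.load("pics/top0d.npy");P=cloud("top",d)
hsv=cv2.cvtColor(im,cv2.COLOR_RGB2HSV);print(hsv[200,200],hsv[232,216],hsv[250,300],hsv[110,110], P[200,200],P[232,216],P[250,318],P[100,250])
Z=P[...,2]; print("heights table",np.median(Z[100:120,220:260]))
def rect(mask,z,name):
    n,l,s,c=cv2.connectedComponentsWithStats(mask.astype(np.uint8))
    for i in range(1,n):
        if s[i,4]<150: continue
        cs,_=cv2.findContours((l==i).astype(np.uint8),0,1); c=cs[0][:,0,:]
        w=np.array([onplane("top",q,z)[:2] for q in c],np.float32)
        r=cv2.minAreaRect(w); print(name,i,s[i],r, "medZ",np.median(Z[l==i]));print(cv2.boxPoints(r).round(1).tolist())
H,S,V=[hsv[...,i].astype(int) for i in range(3)]
red=(H<14)&(S>110)&(V>50)
rect(red&(Z>60)&(Z<110),87,"lid")
m=(red&(Z>60)&(Z<110)).astype(np.uint8)
rect(cv2.morphologyEx(m,cv2.MORPH_OPEN,np.ones((25,25))),87,"lidpanel")
m2=cv2.subtract(m,cv2.morphologyEx(m,cv2.MORPH_OPEN,np.ones((25,25))));rect(cv2.morphologyEx(m2,cv2.MORPH_OPEN,np.ones((7,7))),87,"tab")
foot=(H>10)&(H<25)&(S>80)&(Z>5)&(Z<25); foot[:150]=0
rect(cv2.morphologyEx(foot.astype(np.uint8),cv2.MORPH_CLOSE,np.ones((11,11))),14,"foot")
wire=(Z>70)&(Z<100)&(np.indices(Z.shape)[0]>190)&(np.indices(Z.shape)[1]>260)&(np.indices(Z.shape)[1]<400)&(np.indices(Z.shape)[0]<310)
rect(wire,89,"wire")
cv2.imwrite("pics/top0big.png",cv2.resize(cv2.cvtColor(im[120:310,140:400],cv2.COLOR_RGB2BGR),None,fx=3,fy=3,interpolation=2))
E
```

```text
[ 12 148 117] [ 11 146 119] [ 15  90 105] [ 12 150 124] [503.61260373 137.98894405  87.51461651] [441.22779175 104.40505963  85.27738558] [ 408.1367285  -104.54629154   16.3086611 ] [7.27736844e+02 4.79352604e+01 4.12736358e-01]
heights table 1.5494099514711843
lid 1 [  92   84   68   60 2678] ((675.45263671875, 293.60076904296875), (117.38224792480469, 94.7386703491211), 72.7577133178711) medZ 70.33786948178465
[[612.7999877929688, 251.60000610351562], [703.2999877929688, 223.5], [738.0999755859375, 335.6000061035156], [647.5999755859375, 363.70001220703125]]
lid 6 [ 165  167  100   75 4869] ((494.6765441894531, 108.619140625), (141.6840057373047, 194.1988983154297), 4.806876182556152) medZ 88.42149275594319
[[415.8999938964844, 199.39999389648438], [432.20001220703125, 5.900000095367432], [573.4000244140625, 17.799999237060547], [557.0999755859375, 211.3000030517578]]
lidpanel 1 [ 186  175   47   44 1824] ((511.2093811035156, 120.56564331054688), (85.50487518310547, 91.91079711914062), 1.591629147529602) medZ 88.47096004544039
[[467.20001220703125, 165.3000030517578], [469.70001220
[... 1758 characters left out ...]
6
[[198.3000030517578, -500.20001220703125], [293.0, -513.5999755859375], [301.8999938964844, -450.8999938964844], [207.1999969482422, -437.5]]
wire 2 [295 209  70  55 354] ((440.4637145996094, -119.5317153930664), (166.48190307617188, 9.751533508300781), 52.99322509765625) medZ 89.59858113077934
[[386.5, -183.10000610351562], [394.29998779296875, -188.89999389648438], [494.5, -56.0], [486.70001220703125, -50.099998474121094]]
wire 3 [277 233  69  56 355] ((391.3896484375, -83.4717788696289), (167.10377502441406, 8.757152557373047), 53.163639068603516) medZ 89.78023394471107
[[337.79998779296875, -147.6999969482422], [344.79998779296875, -153.0], [445.0, -19.200000762939453], [438.0, -14.0]]
```

View pics/top0big.png

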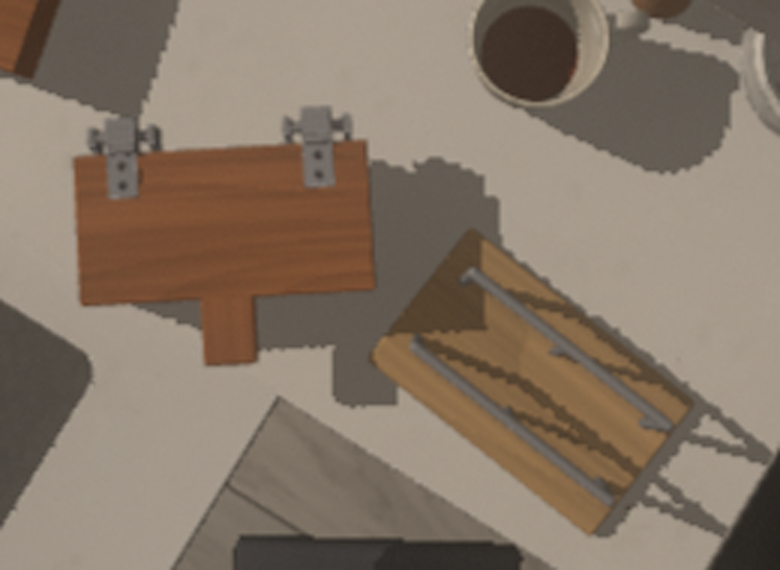

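```bash
cat >> h.py <<'E'
LX=np.array([577.4,115.6,81.]);a=np.deg2rad(4.8)
def tool(yaw): # tool down, tool x at yaw
    c,s=np.cos(yaw),np.sin(yaw); return np.array([[c,s,0],[s,-c,0],[0,0,-1.]])
xd=np.array([np.cos(a),np.sin(a),0]);yd=np.array([-np.sin(a),np.cos(a),0]);up=np.array([0,0,1.])
R0=tool(a)
def tabpt(th,O=LX): return O+141*(-np.cos(th)*xd+np.sin(th)*up)
RK=np.array([415.8,-101.4,0.]);ra=np.deg2rad(53.1-90);R1=tool(ra)
E
python3 - <<'E'
from h import *
im=cv2.imread("pics/scene0.png")
def L(x,y,z): return LX+x*xd+y*yd+z*up
pts=[L(-11,98,6),L(-11,-98,6),L(-111,98,6),L(-111,-98,6),L(-155,18,6),L(-155,-18,6),L(-141,0,6),L(0,65,0),L(0,-65,0)]
s=np.array([.6,.8,0]);n=np.array([-.8,.6,0])
for i in(-1,1):
  for j in(-1,1): pts+= [RK+i*100*s+j*60*n+14*up, RK+i*80*s+j*30.5*n+89*up]
im=cv2.resize(im[100:330,160:400],None,fx=3,fy=3)
for p in pts:
    u=(proj("scene",p)-[160,100])*3+1; cv2.circle(im,tuple(int(x) for x in u),3,(0,255,0),1)
cv2.imwrite("pics/chk.png",im[:600])
for nm in("top","scene"):
    P=cloud(nm,np.load(f"pics/{nm}0d.npy")).reshape(-1,3)
    m=(P[:,2]>130)&(P[:,0]>250)&(P[:,0]<760)&(abs(P[:,1])<350); Q=P[m]
    if len(Q): 
        h,ex,ey=np.histogram2d(Q[:,0],Q[:,1],bins=[np.arange(250,770,60),np.arange(-350,351,70)]);print(nm,len(Q));print(h.astype(int))
q=sensors.read_state()["q"]; off=6*up
for nm,p,R in [("hover",tabpt(0)+100*up,R0)]+[(f"th{t}",tabpt(np.deg2rad(t)),R0) for t in(0,30,60,90)]+[("lift",tabpt(np.pi/2)+90*up,R0),("rackhi",RK+up*(171+141),R1),("rack",RK+up*(26+141),R1)]:
    print(nm,p,ctrl.solve_ik(p+off,R))
E
```

```text
top 34301
[[    0     0     0     0     0     0     0     0     0     0]
 [    0     0     0     0     0     0     0     0     0     0]
 [    0     0     0     0     0     0     0     0     0     0]
 [    0     0     0     0     0   817     0     0     0     0]
 [    0   663  2499     0     0     0     0     0     0     0]
 [    0     0  5345 13760    92     0     0     0     0     0]
 [    0     0     0  1082  6851  1506     0     0     0     0]
 [    0     0     0     0     0  1234   452     0     0     0]]
scene 7629
[[   0    0    0    0    0    0    0    0    0    0]
 [   0    0    0    0    0    0    0    0    0    0]
 [   0    0    0    0    0    0    0    0    0    0]
 [   0    0    0    0    0    0    0    0    0    0]
 [   0 2530  353    0    0    0    0    0    0    0]
 [ 620 2981   68    0    0    0    0    0    0    0]
 [1069    1    0    0    0    0    0    0    0    0]
 [   0    0    4    0    0    0    0    0    0    0]]
hover [436.89450685 103.80142409 181.        ] [ 4.01072692e-02  8.01905119e-03  1.91272843e+00 -4.44089210e-16
  1.22084517e+00  1.52712779e+00]
th0
[... 234 characters left out ...]
0 -4.44089210e-16
  1.15613457e+00  1.52892186e+00]
th60 [507.14725342 109.70071205 203.10958193] [ 4.61253212e-02  1.32538485e-01  1.72951407e+00 -4.44089210e-16
  1.27954010e+00  1.53314584e+00]
th90 [577.4 115.6 222. ] [ 5.06825196e-02  2.59234758e-01  1.53721563e+00 -4.44089210e-16
  1.34514226e+00  1.53770304e+00]
lift [577.4 115.6 312. ] [ 5.06825196e-02  1.95749501e-01  1.42718890e+00 -4.44089210e-16
  1.51865426e+00  1.53770304e+00]
rackhi [ 415.8 -101.4  312. ] [-4.41994247e-01 -1.63723044e-01  1.79193781e+00 -4.44089210e-16
  1.51337788e+00  1.77282857e+00]
rack [ 415.8 -101.4  167. ] [-4.41994247e-01 -2.03636802e-02  1.97327410e+00 -4.44089210e-16
  1.18868224e+00  1.77282857e+00]
```

View pics/chk.png

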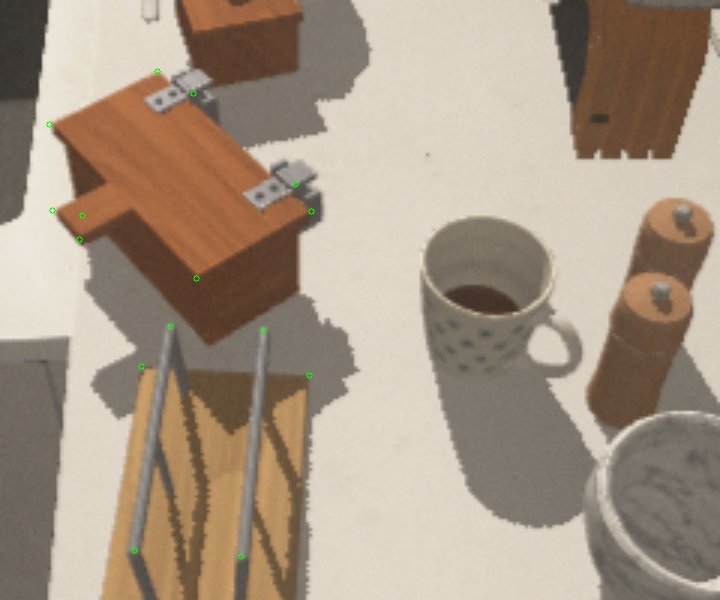

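The spotted mug is at about (487,300) in the enlarged scene view, clear of the path. The rack overlay fits, but the lid overlay is about 2 px off. I'll check the lid from the wrist camera above the tab, keeping the arm retracted to stay clear of the tall mills.

```bash
python3 - <<'E'
from h import *
q=ctrl.solve_ik(tabpt(0)+up*176,R0); print(q)
v=q.copy(); v[0]=-1.1; v[5]=.4
ctrl.set_joints(v); ctrl.set_joints(q)
s=sensors.read_state(); im,d=optics.grab_frame("wrist"); print(s["t"],s["eef_pos"])
np.savez("pics/w1.npz",im=im,d=d,p=s["eef_pos"],R=s["eef_rot"])
cv2.imwrite("pics/w1.png",cv2.cvtColor(im,cv2.COLOR_RGB2BGR))
E
```

```text
[ 4.01072692e-02 -6.90560672e-02  1.83377866e+00 -4.44089210e-16
  1.37687007e+00  1.52712779e+00]
2.8417 [437.21257466 102.93808568 256.98479688]
```

View pics/w1.png

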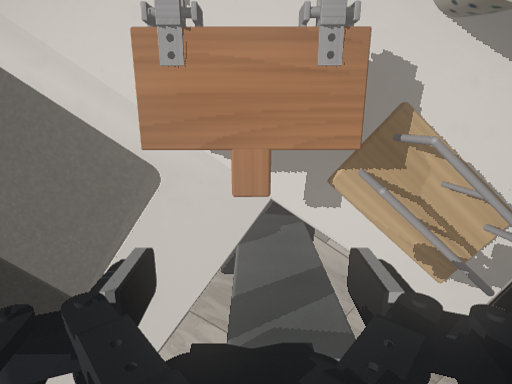

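The wrist view shows the lid at (132–370, 27–150), its tab at (232–271, 150–197), and the pins at (170,12) and (330,12). I'll cast these pixels onto z=87.

```bash
cat >> h.py <<'E'
def wray(p,R,uv,z):
    c=optics.camera_params("wrist");T=c["T_tool_cam"];r=R@T[:3,:3]@np.linalg.inv(c["mtx"])@np.array([*uv,1.])
    o=p+R@T[:3,3]; return o+r*(z-o[2])/r[2]
E
python3 - <<'E'
from h import *
f=np.load("pics/w1.npz");im=f["im"];p,R=f["p"],f["R"]
hsv=cv2.cvtColor(im,cv2.COLOR_RGB2HSV).astype(int);m=((hsv[...,0]<14)&(hsv[...,1]>110)&(hsv[...,2]>50)).astype(np.uint8)
m=cv2.morphologyEx(m,cv2.MORPH_OPEN,np.ones((3,3)))
n,l,s,_=cv2.connectedComponentsWithStats(m);i=1+np.argmax(s[1:,4]);m=(l==i)
print(s[i])
W=lambda u,v:wray(p,R,(u,v),87)
c=max(cv2.findContours(m.astype(np.uint8),0,1)[0],key=len)[:,0,:]
w=np.array([W(*q)[:2] for q in c],np.float32);r=cv2.minAreaRect(w);print(r,cv2.boxPoints(r).round(1).tolist())
# tab rows: sides, and front-edge line, tab end
for v in (160,175,190):
    u=np.where(m[v])[0];print(v,W(u[0]-.5,v)[:2],W(u[-1]+.5,v)[:2])
for u in (150,180,215,285,320,350):
    k=np.where(m[:,u])[0];print(u,W(u,k[-1]+.5)[:2],W(u,k[0]-.5)[:2])
for u in (242,260): k=np.where(m[:,u])[0];print("tabend",W(u,k[-1]+.5)[:2])
for uv in [(151,12),(196,12),(310,12),(353,12)]: print("pin",wray(p,R,uv,81))
print(tabpt(0), "edge",(LX-111*xd))
E
```

```text
[  131    27   239   167 27160]
((497.1029968261719, 109.45156860351562), (138.71192932128906, 194.2636260986328), 4.68529748916626) [[420.0, 200.60000610351562], [435.8999938964844, 7.0], [574.2000122070312, 18.299999237060547], [558.2999877929688, 211.89999389648438]]
160 [457.15153254 123.35014863] [459.94018559  89.38527901]
175 [443.44939833 122.45565577] [446.27462231  88.05446366]
190 [431.04800938 101.36174938] [432.02734995  89.4400948 ]
150 [460.60979561 196.17961213] [559.24239264 195.88171351]
180 [462.79211532 169.59486447] [532.57790304 171.13255365]
215 [465.33792381 138.58214151] [563.52371863 143.62818794]
285 [471.31080886  76.66327788] [568.1335887   87.36478638]
320 [473.85369631  45.6856092 ] [542.07720594  55.25765774]
350 [476.03311644  19.13573003] [573.13614804  35.24906023]
tabend [437.25127709 112.43231301]
tabend [431.06370292  95.35851901]
pin [571.87978342 196.83762497  81.        ]
pin [574.86969797 160.3378703   81.        ]
pin [582.44263997  67.89023656  81.        ]
pin [585.29853897  33.02649344  81.        ]
[436.89450685 103.80142409  81.        ] edge [466.78929262 106.31175939  81.        ]
```

```bash
sed -i 's/577.4,115.6,81/578.2,116.0,81/;s/deg2rad(4.8)/deg2rad(4.75)/' h.py; python3 - <<'E'
from h import *
ctrl.gripper_to(66)
print(ctrl.move_l(tabpt(0)+up*6,R0,vel=120,threshold=15))
ctrl.gripper_to(30,force=35)
s=sensors.read_state();print(s["t"],s["eef_pos"],s["grip_width"],s["force"].round(1),s["wrist_torque"].round(2))
im,d=optics.grab_frame("wrist");cv2.imwrite("pics/w2.png",cv2.cvtColor(im,cv2.COLOR_RGB2BGR))
E
```

```text
False
5.1667 [438.13851366 104.25918278  87.63805462] 35.23184936440963 [-1.5 -0.8  3.8] [-0.06  0.14  0.01]
```

View pics/w2.png

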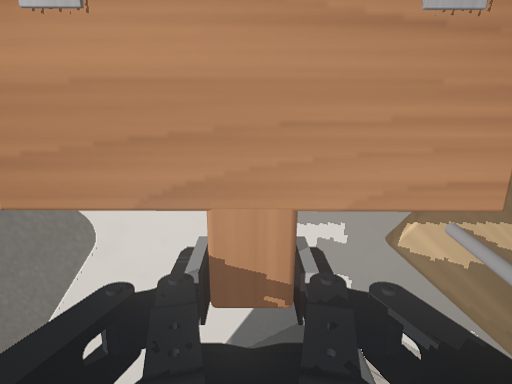

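The pads pinch the tab between columns 205 and 300, clear of the lid's edge at row 210. The fingers read 35 mm, which suits a 36 mm tab. Now I'll swing it in steps and watch the force.

```bash
python3 - <<'E'
from h import *
for t in range(10,71,10):
    hit=ctrl.move_l(tabpt(np.deg2rad(t))+up*6,R0,vel=90,threshold=25)
    s=sensors.read_state();print(t,hit,round(s["t"],2),s["eef_pos"].round(1),s["force"].round(1),s["wrist_torque"].round(2),round(s["grip_width"],1))
    if hit: break
im,d=optics.grab_frame("scene");cv2.imwrite("pics/s3.png",cv2.cvtColor(im,cv2.COLOR_RGB2BGR))
E
```

```text
10 False 5.64 [439.4 104.6 111.1] [-0.5  0.3 -3.1] [ 0.01  0.2  -0.06] 35.2
20 False 6.07 [446.4 105.  135.2] [ 0.6  0.1 -3.2] [-0.01  0.14  0.06] 35.1
30 False 6.49 [457.  105.9 157.7] [-0.3 -1.  -3.5] [-0.    0.18 -0.02] 35.4
40 False 6.92 [471.1 107.1 177.9] [-0.   0.9 -3.2] [-0.03  0.17  0.04] 35.2
50 False 7.34 [488.3 108.5 195.1] [-0.1  0.3 -2.5] [-0.01  0.1   0.04] 35.3
60 False 7.77 [508.2 110.1 209.1] [ 0.6  0.4 -2.9] [0.08 0.12 0.01] 35.5
70 False 8.19 [530.3 112.  219.4] [-1.1 -0.3 -3.1] [-0.03  0.14  0.05] 34.9
```

View pics/s3.png

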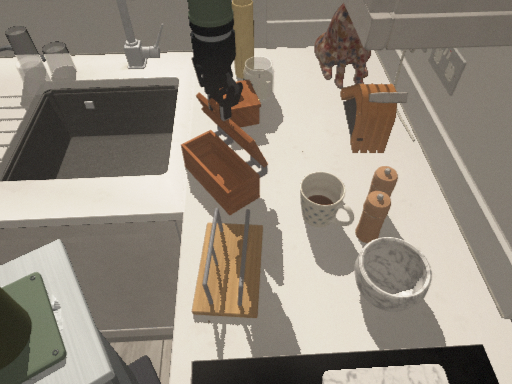

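The lid has swung up cleanly (panel around (232,130)) with forces of about 3 N. I'll finish the swing and look before lifting.

```bash
python3 - <<'E'
from h import *
for t in (80,90):
    hit=ctrl.move_l(tabpt(np.deg2rad(t))+up*6,R0,vel=90,threshold=20)
    s=sensors.read_state();print(t,hit,round(s["t"],2),s["eef_pos"].round(1),s["force"].round(1),s["wrist_torque"].round(2),round(s["grip_width"],1))
ctrl.gripper_to(30,force=60)
s=sensors.read_state();print(s["eef_pos"].round(1),s["force"].round(1),s["wrist_torque"].round(2))
for n in("scene","wrist"):
    im,d=optics.grab_frame(n)
    if n=="scene": im=cv2.resize(im[30:230,140:340],None,fx=3,fy=3)
    cv2.imwrite(f"pics/{n}4.png",cv2.cvtColor(im,cv2.COLOR_RGB2BGR))
E
```

```text
80 False 8.67 [553.9 114.  225.8] [ 0.3  0.3 -4. ] [-0.03  0.21 -0.05] 35.5
90 False 9.09 [578.2 116.  227.8] [-1.6 -0.5 -4.3] [-0.1   0.31 -0.03] 35.2
[578.1 116.  228.2] [-2.  -0.8 -3.5] [-0.03  0.35 -0.03]
```

View pics/scene4.png

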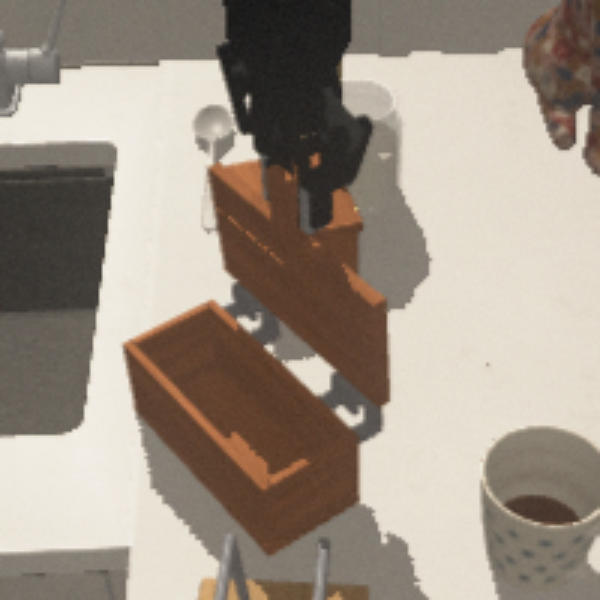

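View pics/wrist4.png

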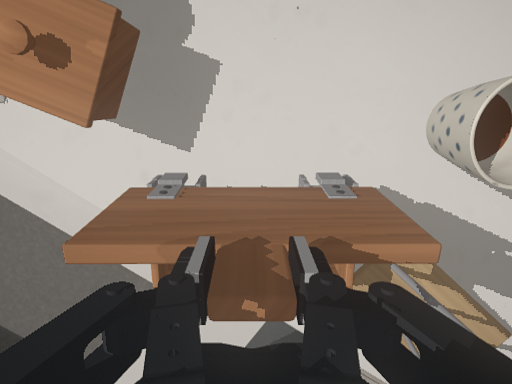

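The lid is upright: its top edge is a thin band at rows 240–262, square to the jaws. Next is the straight lift with a force guard.

```bash
python3 - <<'E'
from h import *
p=tabpt(np.pi/2)+up*6
for dz,v in((8,30),(18,40),(32,50),(95,120)):
    hit=ctrl.move_l(p+up*dz,R0,vel=v,threshold=12)
    s=sensors.read_state();print(dz,hit,round(s["t"],2),s["eef_pos"].round(1),s["force"].round(1),s["wrist_torque"].round(2),round(s["grip_width"],1))
    if hit: break
for n in("scene","wrist"):
    im,d=optics.grab_frame(n)
    if n=="scene": im=cv2.resize(im[0:230,140:340],None,fx=2.6,fy=2.6)
    cv2.imwrite(f"pics/{n}5.png",cv2.cvtColor(im,cv2.COLOR_RGB2BGR))
E
```

```text
8 False 9.82 [578.2 116.  236.7] [-3.1 -0.4 -1.2] [-0.08  0.6  -0.08] 35.0
18 False 10.22 [579.1 116.  247. ] [ 1.   0.6 -3. ] [ 0.05 -0.   -0.02] 35.2
32 False 10.66 [578.6 116.  260.7] [ 1.  -0.2 -3.4] [-0.04  0.03  0.  ] 35.2
95 False 11.33 [577.8 116.  322.2] [-0.7 -0.6 -3.6] [ 0.01 -0.03 -0.  ] 35.0
```

View pics/scene5.png

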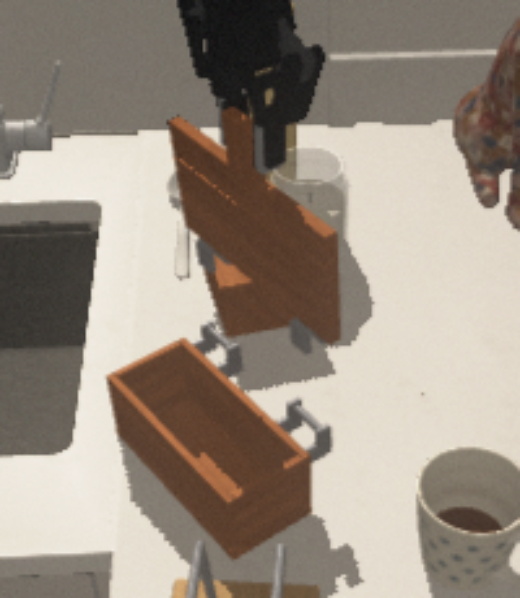

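View pics/wrist5.png

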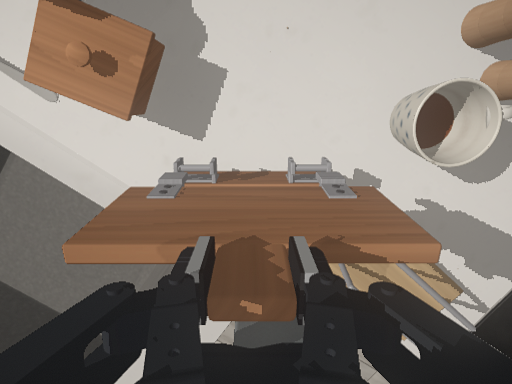

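The lid came off its pins cleanly and still hangs square. Next I'll carry it above the rack and check alignment before lowering.

```bash
python3 - <<'E'
from h import *
ctrl.move_l(RK+up*(176+147),R1,vel=140)
ctrl.move_l(RK+up*(115+147),R1,vel=120)
ctrl.hold(.3)
s=sensors.read_state();print(round(s["t"],2),s["eef_pos"].round(1),s["force"].round(1),s["wrist_torque"].round(2),round(s["grip_width"],1))
for n in("scene","wrist","top"):
    im,d=optics.grab_frame(n)
    if n=="scene": im=cv2.resize(im[120:340,140:340],None,fx=2.7,fy=2.7)
    if n=="top": im=cv2.resize(im[130:320,190:420],None,fx=3,fy=3)
    cv2.imwrite(f"pics/{n}6.png",cv2.cvtColor(im,cv2.COLOR_RGB2BGR))
E
```

```text
14.48 [ 416.2 -101.6  262.8] [-0.4 -0.3 -2.6] [ 0.02 -0.    0.02] 35.0
```

View pics/scene6.png

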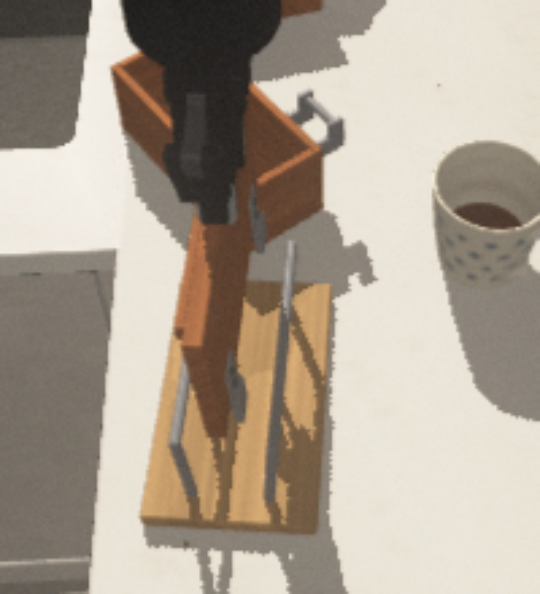

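View pics/wrist6.png

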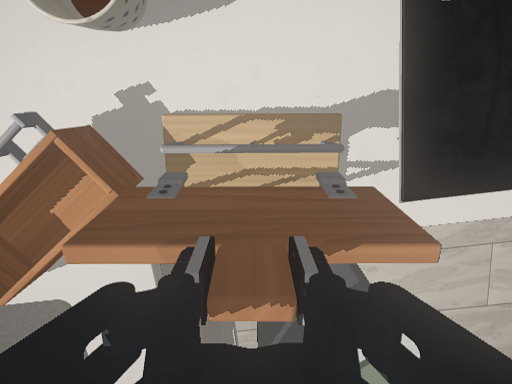

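View pics/top6.png

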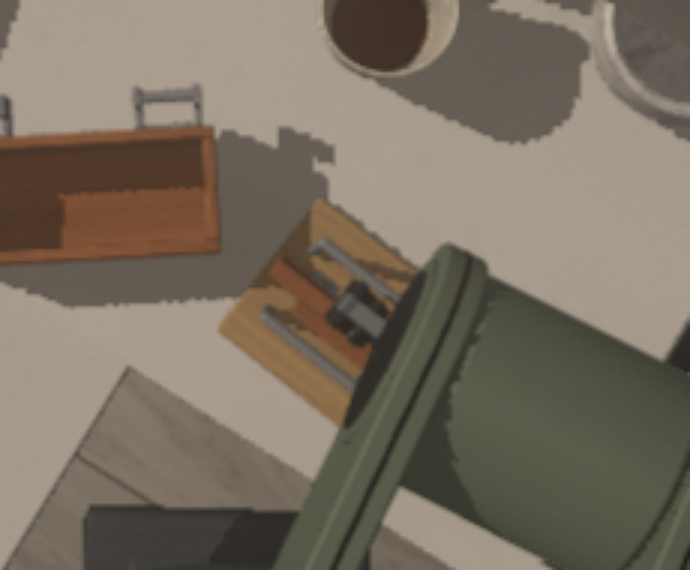

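The lid is parallel to the wire (row 148) and centred along the slot (column 252). The top view shows it between the loops. I'll lower it with a guard.

```bash
python3 - <<'E'
from h import *
for z,v,th in((70,80,8),(34,60,8),(23,20,5)):
    hit=ctrl.move_l(RK+up*(z+147),R1,vel=v,threshold=th)
    s=sensors.read_state();print(z,hit,round(s["t"],2),s["eef_pos"].round(1),s["force"].round(1),s["wrist_torque"].round(2),round(s["grip_width"],1))
    if hit: break
for n in("scene","wrist"):
    im,d=optics.grab_frame(n)
    if n=="scene": im=cv2.resize(im[120:340,140:340],None,fx=2.7,fy=2.7)
    cv2.imwrite(f"pics/{n}7.png",cv2.cvtColor(im,cv2.COLOR_RGB2BGR))
E
```

```text
70 False 15.34 [ 416.1 -101.5  217.2] [ 0.5 -0.8 -2.7] [-0.01  0.03 -0.04] 34.8
34 False 16.09 [ 415.9 -101.5  181. ] [ 0.3 -0.2 -3.3] [ 0.01 -0.03  0.01] 35.3
23 True 16.57 [ 415.9 -101.4  171.8] [0.6 0.  6.8] [ 0.    0.03 -0.04] 35.0
```

View pics/scene7.png

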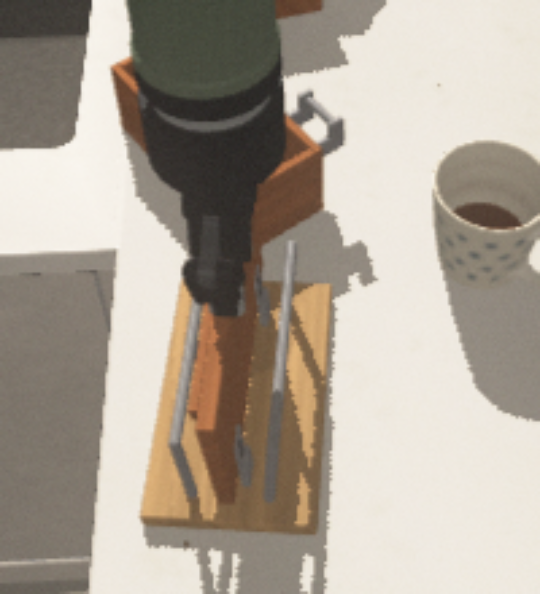

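View pics/wrist7.png

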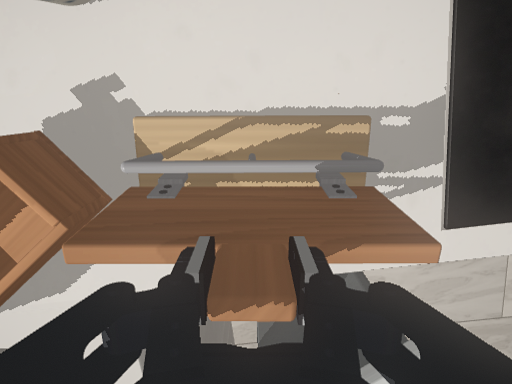

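Contact came at TCP z=171.8, against 173 expected for hooks on the foot, and the lid stands between the loops. I'll release it, retreat and check.

```bash
python3 - <<'E'
from h import *
ctrl.move_l(RK+up*172.5,R1,vel=20)
ctrl.gripper_to(60); 
s=sensors.read_state();print(s["t"],s["force"].round(1),s["grip_width"])
ctrl.move_l(RK+up*280,R1,vel=100)
ctrl.hold(.5)
s=sensors.read_state();q=s["q"];print(s["t"],s["force"].round(1))
im,d=optics.grab_frame("wrist");cv2.imwrite("pics/wrist8.png",cv2.cvtColor(im,cv2.COLOR_RGB2BGR))
q2=q.copy();q2[0]-=.7;ctrl.set_joints(q2)
for n in("scene","top"):
    im,d=optics.grab_frame(n);np.save(f"pics/{n}8i.npy",im);np.save(f"pics/{n}8d.npy",d)
    cv2.imwrite(f"pics/{n}8.png",cv2.cvtColor(im,cv2.COLOR_RGB2BGR))
P=cloud("top",d);hsv=cv2.cvtColor(im,cv2.COLOR_RGB2HSV)
m=(P[...,2]>125)&(P[...,2]<190)&(abs(P[...,0]-416)<110)&(abs(P[...,1]+101)<110)&(hsv[...,1]>90)
Q=P[m];print(len(Q));n=np.array([-.8,.6,0])
for lo,hi in((120,145),(145,200)):
    k=Q[(Q[:,2]>lo)&(Q[:,2]<hi)]
    if len(k): print(lo,len(k),np.median(k,0),"slot offset",np.median((k-RK)@n))
# mug shift
a0=np.load("pics/top0i.npy").astype(int);dd=abs(im.astype(int)-a0).sum(2)[100:165,290:350];print("mug diff",np.median(dd),np.percentile(dd,95),sensors.read_state()["t"])
E
```

```text
17.3167 [-0.8 -1.  -0. ] 60.09104776769864
19.0417 [-0.6  0.9  0. ]
717
120 559 [428.85125866 -87.59520827 138.30814755] slot offset -2.0450699601007227
145 158 [ 419.00058876 -101.23076399  181.60360512] slot offset -2.3207064084253815
mug diff 4.0 8.0 20.3167
```

View pics/scene8.png

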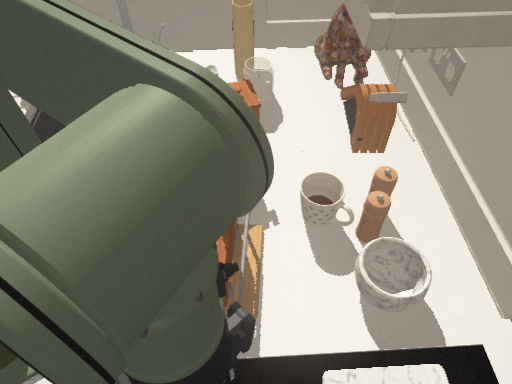

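View pics/top8.png

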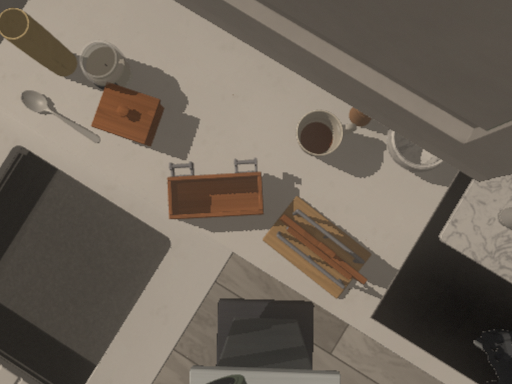

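View pics/wrist8.png

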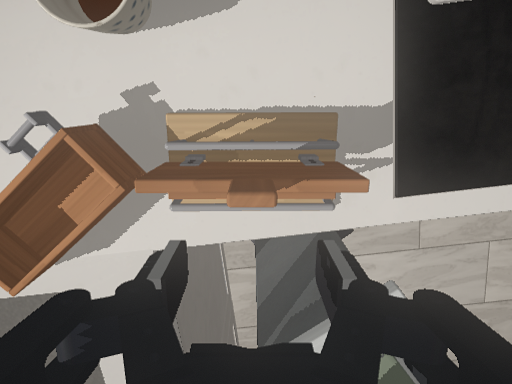

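The lid is upright and free in the rack. Its top edge is at 138 mm (137 expected) and its tab at 181.6 mm (181 expected). The offset from the slot centre is the same at both heights, and the mug is unchanged. Handing in.

```bash
python3 - <<'E'
from h import *
s=sensors.read_state();print(s["t"],s["force"].round(1));ctrl.finish_job()
E
```

```text
20.3167 [ 0.2 -0.1 -0.1]
the job is handed in; nothing more can be done
```

I swung the lid up by its tab until it was upright, then lifted it straight off its hinge pins. I stood it tab up in the rack slot, released it, moved the arm clear and handed the job in at 20.3 s.

**Last checks:**
- **Height:** the lid's top edge measures 138 mm (137 expected) and its tab 181.6 mm (181 expected).
- **Position:** the lid is about 2 mm off the slot centre at both heights, so it stands vertical without leaning.
- **Mug:** the before and after pictures of the spotted mug match to within noise.
- **Forces:** every wrist-force reading stayed under 10 N, and the robot touches nothing at the end.

**Disagreements:** at the start, the scene and top views differed by about 2 px (3–4 mm) on the lid's position. I used the wrist-camera view to settle it before gripping. The last scene view was mostly blocked by the arm, so the final checks rest on the top and wrist views.

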